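Seat the laser tachometer in its sprung V-mount and hold it pressed down

ROBOT

A 6-joint arm with a two-finger parallel gripper is mounted at the origin on the work surface. World frame = base frame: x ahead of the robot, y to its left, z up, the work surface at z = 0. Lengths are in mm, angles in degrees, forces in N, time in s.
With the tool pointing down it reaches from about 300 to 850 mm from the base axis. Payload 4.2 kg.
Tool frame: the origin (TCP) lies between the finger pads; the fingertips stand 22 mm ahead of it and the grasp point (between the pads) lies 3 mm ahead of it (env.finger_overhang is the distance from the TCP to the fingertips, in mm); z points along the fingers, y is the line along which they close (so a half turn about z gives the same grasp; the last joint's range is limited). The gripper opens to 91 mm and grips with 3 to 60 N. Pads are 32 mm wide; open, the fingers measure 118 mm over their backs; the gripper's body (76 mm by 178 mm) begins 60 mm behind the grasp point.
Start: joints at [72.021, 18.312, 89.639, -0, 72.044, -1.146], TCP at [166.517, 550.375, 235.976] pointing down, gripper open.
Joint ranges: [-177.97, 177.97], [-48.28, 115.42], [12.27, 149.76], [-77.06, 257.06], [2.81, 150.46], [-146.56, 146.56]. Speed limits (degrees/s): [147.25, 147.25, 180, 180, 180, 180].

INTERFACE

Orientations are given as [roll, pitch, yaw] about the fixed x, y, z axes, in that order (R = Rz(yaw) Ry(pitch) Rx(roll)).
In Python, from workcell import state, cams, ticket, look_for, outline_of, env gives the robot as it stands.
- The arm moves only by the tool servo_tool, never from a script. Its argument "steps" is a list of rows, each a list of 3 entries, a list of its own where there are three numbers: the closure in counts, from 0 (fully open) to 255 (shut), then the shift along the tool's x, y, z in mm, then the turn, a rotation vector about the tool's x, y, z in rad. A call has exactly 10 rows; each row shifts and turns the commanded pose from where the row before left it, along the tool's axes as they then stand; what a row does not reach is not made up. A row lasts 1/10 s, in which the tool goes at most 50 mm and 8.59 degrees, less where a joint would pass 70% of its speed; a pose out of reach is approached as far as the arm can. A call with a gripper value outside its range is refused whole. The fingers move at their own pace and stop on an object; "squeeze" is the grip in N (left out, the last holds). Time passes only in rows, so rows that do not move let the fingers close, or fill a call up. It gives the time, the measured TCP pose, the force, the opening and the grip force at its end, in the units of the state.
- state(): the state, without advancing time (a new reading comes with each control period).
- cams.grab_frame(name): name is "scene" or "side" or "wrist"; returns a dict with "color" (384x512x3 uint8, red, green, blue), "z_map" (384x512 float32, mm along the optical axis (not along the pixel's ray), 0 where there is no reading), "fovy" (degrees; the focal length in pixels is half the picture's height over the tangent of half this angle, whatever the lens; pixels are square), "cx", "cy" (the principal point, pixels), "eye" and "rotation" of the camera in the world; the wrist camera has in their place "tool_from_camera" (4x4, takes a point from camera to tool coordinates, whose origin is the TCP and whose axes are the flange's). Camera axes: x right, y up, looking along -z (the intrinsics and any distortion apply to the point x, -y, -z); pixel columns grow to the right and rows downward; lengths in mm; the calibration is good to about 2 mm. A picture is of the moment at which its call begins: read the wrist's pose just before it.
- ticket.job_done(): hands the job in; it is judged then, once.
Trained networks look in a picture, given as the dict that the camera call returned (one of the last four; its "shot" number tells which), for a name from the list of things; names that differ only in an ending like _2 or _b are one class to them, and where a whole thing is asked for, a point or a joint stands for the part that bears it (a point fixed in the world has none). Each returns a list of dicts, best first, with "confidence" (0 to 1); they miss things now and then, are a little off and sometimes report something else, mostly with a low value. They report only what shows in the picture. A call takes as long as a camera call.
- look_for(picture, thing): "at" ([column, row] in pixels, amid what is visible of it).
- outline_of(picture, thing): "pixels" (384x512 bool, what is visible of it) and "at" ([column, row] in pixels, amid what is visible of it).
The state is a dict: "time_s": time; "qpos": joint angles; "qvel": joint speeds; "effort": joint torques, N m; "ee_pos": TCP position; "ee_rot": TCP orientation; "force": force on the tool from outside, world axes, zero at the start; "torque": the same for the moment, N m; "gripper_width": finger opening in mm; "gripper_force": force on a finger pad.
Only numpy, scipy, OpenCV 4.12 (cv2) and the standard library are available. Lean on these libraries where they do the work, as an engineer would, in place of code of your own. Each camera call takes 0.05 s, during which the arm holds its last target. There are 200 camera calls.

TASK

Lift the black tachometer barrel out of its grey rest and lower it gently, without dropping it, into the V-mount of the test stand, roughly centred along the mount and with its lens end towards the steel drum. Press it down so that it bears on both faces of the V and the sprung carriage stands about half-way down its travel (never bottomed out), and finish while still holding it pressed there, ready for a colleague to fit the clamp. Leave the tape roll, the brass weight and the red clamp bar alone.

Things in the scene. Friction and masses are not known exactly. Their poses are not given: they have to be found in the camera images.
- tach_center (a point): centre (middle of the length, on the axis) of the tachometer: a smooth black cylinder 34 mm in diameter and 140 mm long, lying level, 170 to 330 g. x runs along the barrel towards its lens end. It starts in the grey rest with its axis 35 mm above the table; its underside is 18 mm above the table there.
- tach_lens (a point): middle of the tachometer's lens face, 70 mm from the centre along its x: amber glass in a steel rim, with a yellow ring round the barrel 12 to 20 mm behind it. The other end has a grey cap and no yellow ring.
- tach: the tachometer itself; same axes, origin at the middle of its length on the surface, 17 mm below the axis as it lies in the rest.
- rest: fixed grey rest, 150 x 70 mm; origin under its centre on the table, x along the barrel (lens end at +x). Two pairs of black rubber cheeks, 22 mm long, centred 50 mm either side of the middle, 54 mm wide overall and 32 mm high, hold the barrel; the 78 mm between them is free above 8 mm, so fingers can straddle the barrel there. It lifts straight up and out.
- stand: fixed test stand: aluminium base plate 270 x 90 x 12 mm; origin on the table below the middle of the V-mount, x along the V towards the steel drum (44 mm diameter, 100 mm high, with a white strip, its axis 155 mm from the origin along x).
- vseat (a point): point on the moving carriage where the seated barrel's centre lies. x along the V towards the drum, y left, z up. 84 mm above the table when fully up. The 90 degree V is two saddles, each 16 mm long, centred 38 mm either side of this point; their tips reach 24 mm sideways and up to this point's height. The 60 mm between them is free for fingers down to 36 mm below this point (blue carriage plate).
- carriage (a joint): how far the carriage is pressed down, in m: 0 fully up, 0.014 bottomed out. It moves straight down only, rigid sideways. Its spring carries the tachometer's weight without sinking; to move it takes a push of 0.5 to 2 N, plus 0.9 N per mm. The red pointers at the sides of the blue plate stand in the green band of the white scales at half-way.
- tape: bystander: white roll of tape 60 mm across, 18 mm high; origin under its centre.
- weight: bystander: knobbed brass weight 38 mm across, 46 mm high; origin under its centre.
- clampbar: bystander: red clamp bar 110 x 22 x 8 mm with two black knobs (22 mm high in all); origin under its centre, x along it.

How it is judged (in metres and radians):
On the way:
1. the tachometer is lifted clear of its rest in the fingers (z of tach_center in the frame of rest above 0.06 m and contact force between the fingers and tach above 1 N), for 0.2 s.
At the end, for the whole second after the job is handed in: Lens towards the drum; centre within 15 mm of the seat along the V, 2 mm across and in height; axes within 2 degrees; both sides of the V bear over 0.5 N; carriage 3.5 to 10.5 mm down; fingers still holding the tachometer (over 2 N), and it is still ((contact force between tach and carriage_c3 above 0.5 N or contact force between tach and carriage_c4 above 0.5 N) and (contact force between tach and carriage_c5 above 0.5 N or contact force between tach and carriage_c6 above 0.5 N) and x of tach_center in the frame of vseat between -0.015 and 0.015 m and y of tach_center in the frame of vseat between -0.002 and 0.002 m and z of tach_center in the frame of vseat between -0.002 and 0.002 m and angle between the x axis of tach_center and the x axis of vseat, either way round below 0.035 rad and x of tach_lens in the frame of vseat above 0.05 m and value of joint carriage between 0.0035 and 0.0105 m and contact force between the fingers and tach above 2 N and linear speed of tach below 0.02 m/s); the arm keeps its last pose, push and grip.
It fails at once if a bystander (tape, weight or clamp bar) is moved more than 15 mm (distance of any of tape, weight, clampbar from where it was at the start of the episode above 0.015 m).
It fails at once if the carriage is bottomed out (value of joint carriage above 0.0136 m).
It fails at once if the tachometer is dropped: it falls free of the fingers, faster than 0.35 m/s (linear speed of tach above 0.35 m/s and contact force between the fingers and tach below 0.05 N).
It fails at once if the tachometer is rammed into the mount (carriage driven down faster than 0.25 m/s) (velocity of joint carriage above 0.25 m/s).
It also fails if it takes over 56 s, if anything falls off the work surface, if the arm or the gripper's body presses on something with over 40 N, if the wrist force passes 120 N, or if a joint passes its speed limit or range.

## Working session

There is one attempt and no reset: what is moved stays moved. The work goes in short steps, Python scripts to look and compute and a tool call to move; the robot and the scene stay as the last step left them, time stands still between calls to the robot, and variables do not carry over. Pictures are saved under pics/ and viewed, at most 10 in all, crops included, and the job is handed in when it is done.

Besides the shell and the picture viewer there is one more tool, called after "Emit:" as name(argument=value, ...), one argument or row to a line, values as JSON. servo_tool: Moves the arm, as the interface text tells. Its arguments: {"type":"object","properties":{"steps":{"type":"array","items":{"type":"array"}},"squeeze":{"type":"number"}},"required":["steps"]}

```bash
mkdir -p pics; ls; cat > h.py <<'E'
import numpy as np, cv2
from scipy.spatial.transform import Rotation as R
from workcell import state, cams, ticket, look_for, outline_of, env
def grab(n):
    s=state(); f=cams.grab_frame(n)
    if n=="wrist":
        T=np.eye(4);
        T[:3,:3]=R.from_euler('xyz',s['ee_rot'],degrees=True).as_matrix();T[:3,3]=s['ee_pos']
        f['T']=T@np.array(f['tool_from_camera'])
    else:
        T=np.eye(4);T[:3,:3]=np.array(f['rotation']).reshape(3,3);T[:3,3]=f['eye'];f['T']=T
    return f
def cloud(f):
    z=f['z_map'];h,w=z.shape;fl=h/2/np.tan(np.radians(f['fovy'])/2)
    v,u=np.mgrid[:h,:w]
    P=np.stack([(u-f['cx'])/fl*z,-(v-f['cy'])/fl*z,-z],-1)
    return P@f['T'][:3,:3].T+f['T'][:3,3]
def save(f,n): cv2.imwrite('pics/'+n,f['color'][:,:,::-1])
E
python3 - <<'E'
from h import *
print(state())
ims=[]
for n in ("scene","side","wrist"):
    f=grab(n);P=cloud(f);ims.append(f['color']);print(n,[k for k in f if k not in('color','z_map')],f['fovy'],f['cx'],f['cy'],f.get('distortion'))
    for t in ("tach","tach_lens","rest","stand","vseat","tape","weight","clampbar"):
        o=outline_of(f,t)
        for d in o[:2]:
            m=d['pixels']&(f['z_map']>0);p=P[m]
            if len(p)<5: continue
            c=np.median(p,0);print(t,round(d['confidence'],2),np.round(d['at']),m.sum(),c.round(),np.percentile(p,2,0).round(),np.percentile(p,98,0).round())
    save(f,n+'0.png')
im=np.hstack(ims[:2]);cv2.imwrite('pics/a.png',cv2.resize(im,(800,300))[:,:,::-1])
E
```

```text
pics
{'time_s': 0.0, 'qpos': array([ 7.20211527e+01,  1.83528247e+01,  8.97061168e+01, -6.12454102e-04,
        7.20407724e+01, -1.14417346e+00]), 'qvel': array([-0.03769637, -0.02903052, -0.06170214,  0.00481996,  0.18092421,
       -0.02554421]), 'effort': array([-2.03856485e-03, -4.12465882e+01, -2.31970561e+01,  7.24381255e-02,
        4.56136640e-02, -1.37262928e-04]), 'ee_pos': array([166.37419338, 549.93785854, 235.11031305]), 'ee_rot': array([-1.79900294e+02, -1.40894516e-03,  1.63165514e+02]), 'force': array([0.15580212, 1.30783915, 0.73163141]), 'torque': array([-0.00815758,  0.03326945,  0.00684554]), 'gripper_force': 0.0, 'gripper_width': 91.33167058593968}Traceback (most recent call last):
  File "<stdin>", line 5, in <module>
  File "h.py", line 11, in grab
    T=np.eye(4);T[:3,:3]=np.array(f['rotation']).reshape(3,3);T[:3,3]=f['eye'];f['T']=T
                         ~~~~~~~~~~~~~~~~~~~~~~~~~~~~~~~^^^^^
ValueError: cannot reshape array of size 3 into shape (3,3)
```

```bash
sed -i "s/np.array(f\['rotation'\]).reshape(3,3)/R.from_euler('xyz',f['rotation'],degrees=True).as_matrix()/" h.py
python3 - <<'E'
from h import *
for n in ("scene","side","wrist"):
    f=grab(n);P=cloud(f);print(n,{k:f[k] for k in f if k not in('color','z_map','T')})
    print('table z med',np.nanmedian(P[...,2][f['z_map']>0]))
    for t in ("tach","tach_lens","rest","stand","vseat","tape","weight","clampbar"):
        o=outline_of(f,t)
        for d in o[:2]:
            m=d['pixels']&(f['z_map']>0);p=P[m]
            if len(p)<5: continue
            c=np.median(p,0);print(t,round(d['confidence'],2),np.round(d['at']),m.sum(),c.round(),np.percentile(p,2,0).round(),np.percentile(p,98,0).round())
    save(f,n+'0.png')
E
```

```text
scene {'fovy': 48.299919903139035, 'cx': 257.52239105188124, 'cy': 190.7296386213564, 'eye': array([1137.90500598, -632.38607985,  636.50942429]), 'rotation': array([53.66452184,  1.00973048, 47.21072841]), 'shot': 2}
table z med 1.300301255737736
tach 0.68 [200. 210.] 932 [ 504. -229.   47.] [ 484. -291.   21.] [ 513. -154.   54.]
tach_lens 0.91 [202. 209.] 858 [ 505. -231.   47.] [ 486. -291.   29.] [ 513. -154.   54.]
tach_lens 0.38 [304. 246.] 533 [ 718. -124.   17.] [ 690. -149.    1.] [745. -94.  21.]
rest 0.9 [205. 222.] 901 [ 517. -230.    9.] [ 476. -293.    3.] [ 531. -151.   34.]
stand 0.9 [330. 154.] 2938 [551. 164.  23.] [481.  55.   1.] [592. 320. 101.]
stand 0.56 [315. 152.] 727 [535. 117.  50.] [496.  75.  44.] [568. 177.  82.]
vseat 0.7 [316. 150.] 888 [533. 132.  50.] [443.  75.   2.] [569. 259.  83.]
tape 0.63 [303. 248.] 470 [ 718. -123.   17.] [ 691. -149.    2.] [745. -94.  21.]
weight 0.62 [339. 219.] 330 [724. -22.  27.] [701. -33.   2.] [736.  -0.  48.]
clampbar 0.77 [130. 255.] 457 [ 488. -407.    9.] [ 443. -420.    1.] [ 544. -389.   24.]
side {'fovy': 42.
[... 854 characters left out ...]
 23.] [699. -35.  -3.] [741.  39.  45.]
clampbar 0.93 [227. 325.] 666 [ 491. -410.    6.] [ 438. -424.   -3.] [ 541. -392.   21.]
clampbar 0.24 [238. 148.] 699 [530. 125.  46.] [495.  74.  39.] [566. 192.  78.]
wrist {'fovy': 67.9474004801269, 'cx': 253.27430430931392, 'cy': 193.69036847064433, 'tool_from_camera': array([[ 2.71315146e-04,  9.62812342e-01,  2.70170908e-01,
         7.58464158e+01],
       [ 9.99999906e-01, -1.70115991e-04, -3.97990092e-04,
         5.53140288e-01],
       [-3.37229381e-04,  2.70170991e-01, -9.62812298e-01,
        -1.48526277e+02],
       [ 0.00000000e+00,  0.00000000e+00,  0.00000000e+00,
         1.00000000e+00]]), 'shot': 4}
table z med 0.39603729469999394
```

View pics/scene0.png

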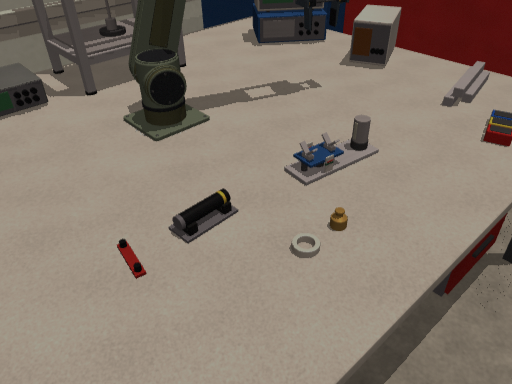

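View pics/wrist0.png

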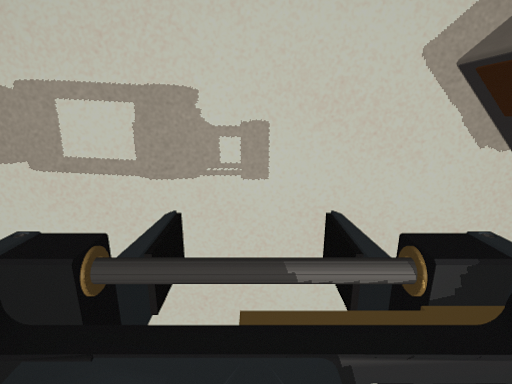

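The scene picture shows the tachometer at (202,210) with its lens end (yellow ring) up and right, so towards world +y. The stand is at (330,152) with its drum also on the +y side, which means yaw near 90° suits both. The tape is at (303,246), the weight at (339,219) and the clamp bar at (130,258). The wrist view shows only shadow so far. I'll go above the stand for a closer look.

```bash
cat >> h.py <<'E'
def plan(p,yaw,n,start=None):
    s=state();p0,r0=(s['ee_pos'],R.from_euler('xyz',s['ee_rot'],degrees=True)) if start is None else start
    r1=R.from_euler('xyz',[180,0,yaw],degrees=True)
    rel=r0.inv()*r1;w=rel.as_rotvec()/n;pr=r0.inv().apply(np.array(p)-p0)
    A=sum(R.from_rotvec(w*k).as_matrix() for k in range(n))
    print('shift',np.linalg.solve(A,pr).round(2),'turn',w.round(4),'rows',n)
E
python3 -c "
from h import *
plan([530,60,235],90,20)"
```

```text
shift [-32.67  -1.06   0.05] turn [ 0.     -0.      0.0638] rows 20
```

Emit:
servo_tool(
  steps=[
    [0,[-32.7,-1,0],[0,0,0.064]],
    [0,[-32.7,-1,0],[0,0,0.064]],
    [0,[-32.7,-1,0],[0,0,0.064]],
    [0,[-32.7,-1,0],[0,0,0.064]],
    [0,[-32.7,-1,0],[0,0,0.064]],
    [0,[-32.7,-1,0],[0,0,0.064]],
    [0,[-32.7,-1,0],[0,0,0.064]],
    [0,[-32.7,-1,0],[0,0,0.064]],
    [0,[-32.7,-1,0],[0,0,0.064]],
    [0,[-32.7,-1,0],[0,0,0.064]],
  ],
)

```text
time_s: 2.4
ee_pos: [430.7, 364.5, 235.9]
ee_rot: [180.0, -0.0, 126.3]
force: [0.7, 0.4, -0.1]
gripper_width: 91.1
gripper_force: 0.0
```

Emit:
servo_tool(
  steps=[
    [0,[-32.7,-1,0],[0,0,0.064]],
    [0,[-32.7,-1,0],[0,0,0.064]],
    [0,[-32.7,-1,0],[0,0,0.064]],
    [0,[-32.7,-1,0],[0,0,0.064]],
    [0,[-32.7,-1,0],[0,0,0.064]],
    [0,[-32.7,-1,0],[0,0,0.064]],
    [0,[-32.7,-1,0],[0,0,0.064]],
    [0,[-32.7,-1,0],[0,0,0.064]],
    [0,[-32.7,-1,0],[0,0,0.064]],
    [0,[-32.7,-1,0],[0,0,0.064]],
  ],
)

```text
time_s: 3.4
ee_pos: [530.7, 58.7, 236.0]
ee_rot: [180.0, -0.0, 89.7]
force: [1.0, 0.3, 0.3]
gripper_width: 91.0
gripper_force: 0.0
```

Emit:
servo_tool(
  steps=[
    [0,[0,0,0],[0,0,0]],
    [0,[0,0,0],[0,0,0]],
    [0,[0,0,0],[0,0,0]],
    [0,[0,0,0],[0,0,0]],
    [0,[0,0,0],[0,0,0]],
    [0,[0,0,0],[0,0,0]],
    [0,[0,0,0],[0,0,0]],
    [0,[0,0,0],[0,0,0]],
    [0,[0,0,0],[0,0,0]],
    [0,[0,0,0],[0,0,0]],
  ],
)

```text
time_s: 4.4
ee_pos: [530.4, 60.0, 235.9]
ee_rot: [180.0, -0.0, 89.8]
force: [-0.1, -0.1, -0.2]
gripper_width: 90.9
gripper_force: 0.0
```

```bash
python3 - <<'E'
from h import *
s=state();print(s['ee_pos'],s['ee_rot'],s['time_s'])
f=grab('wrist');P=cloud(f);save(f,'w1.png');np.savez('w1.npz',P=P,z=f['z_map'])
for t in ("stand","vseat"):
    for d in outline_of(f,t)[:2]:
        m=d['pixels']&(f['z_map']>0);p=P[m]
        print(t,round(d['confidence'],2),np.round(d['at']),m.sum(),np.median(p,0).round(1))
        for lo,hi in((7,16),(40,54),(66,90),(95,105)):
            q=p[(p[:,2]>lo)&(p[:,2]<hi)]
            if len(q)>30:
                print(lo,len(q),q.mean(0).round(1),cv2.minAreaRect(q[:,:2].astype(np.float32)))
E
```

```text
[530.43699196  59.99132395 235.94357504] [ 1.79997851e+02 -6.30926235e-03  8.98242804e+01] 4.4
stand 0.59 [256.  87.] 13112 [535.6 165.6  46.2]
7 6265 [540.5 198.6  11.7] ((535.1347045898438, 161.54067993164062), (213.85296630859375, 90.1786117553711), 82.7606201171875)
40 4876 [531.8 137.   47.7] ((531.6988525390625, 134.7961883544922), (116.12519836425781, 90.1101303100586), 82.7032470703125)
66 1344 [532.  138.6  75.7] ((531.5618286132812, 134.89149475097656), (91.906005859375, 53.70624923706055), 82.77953338623047)
vseat 0.86 [254. 111.] 6607 [532.1 138.7  48. ]
7 59 [534.3 137.7  11.9] ((532.0526123046875, 134.99578857421875), (128.31365966796875, 79.25199890136719), 82.05118560791016)
40 4804 [531.8 137.1  47.7] ((531.6573486328125, 134.801513671875), (116.12519836425781, 78.05765533447266), 82.7032470703125)
66 1344 [532.  138.6  75.7] ((531.5618286132812, 134.89149475097656), (91.906005859375, 53.70624923706055), 82.77953338623047)
```

View pics/w1.png

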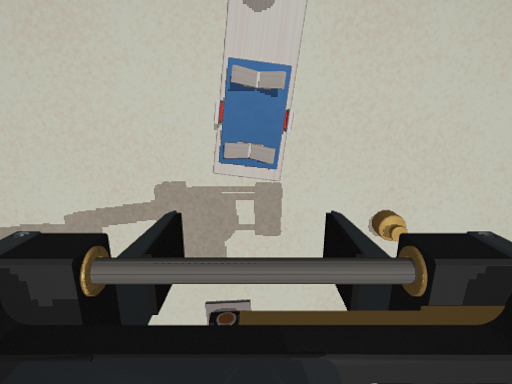

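The wrist view shows the blue carriage at (253,113), with its saddles at (258,77) and (249,152). The drum is beyond the top edge at (258,0), and the brass weight is at (388,225). The depth fit puts the V centre at (531.6, 134.9) with its axis at 82.75°. The rest is next.

Emit:
servo_tool(
  steps=[
    [0,[-34.5,-3.7,0],[0,0,0]],
    [0,[-34.5,-3.7,0],[0,0,0]],
    [0,[-34.5,-3.7,0],[0,0,0]],
    [0,[-34.5,-3.7,0],[0,0,0]],
    [0,[-34.5,-3.7,0],[0,0,0]],
    [0,[-34.5,-3.7,0],[0,0,0]],
    [0,[-34.5,-3.7,0],[0,0,0]],
    [0,[-34.5,-3.7,0],[0,0,0]],
    [0,[-34.5,-3.7,0],[0,0,0]],
    [0,[-34.5,-3.7,0],[0,0,0]],
  ],
)

```text
time_s: 5.55
ee_pos: [492.1, -286.3, 236.0]
ee_rot: [180.0, -0.0, 89.8]
force: [0.4, 0.8, 0.4]
gripper_width: 91.2
gripper_force: 0.0
```

Emit:
servo_tool(
  steps=[
    [0,[0,0,0],[0,0,0]],
    [0,[0,0,0],[0,0,0]],
    [0,[0,0,0],[0,0,0]],
    [0,[0,0,0],[0,0,0]],
    [0,[0,0,0],[0,0,0]],
    [0,[0,0,0],[0,0,0]],
    [0,[0,0,0],[0,0,0]],
    [0,[0,0,0],[0,0,0]],
    [0,[0,0,0],[0,0,0]],
    [0,[0,0,0],[0,0,0]],
  ],
)

```text
time_s: 6.55
ee_pos: [492.4, -284.9, 235.9]
ee_rot: [-180.0, -0.0, 89.8]
force: [-0.8, -0.2, -0.3]
gripper_width: 90.9
gripper_force: 0.0
```

```bash
python3 - <<'E'
from h import *
s=state();print(s['ee_pos'],s['ee_rot'],s['time_s'])
f=grab('wrist');P=cloud(f);save(f,'w2.png');np.savez('w2.npz',P=P,z=f['z_map'])
for t in ("tach","rest","tach_lens"):
    for d in outline_of(f,t)[:2]:
        m=d['pixels']&(f['z_map']>0);p=P[m]
        print(t,round(d['confidence'],2),np.round(d['at']),m.sum(),np.median(p,0).round(1))
        for lo,hi in((3,14),(36,60),(48,60)):
            q=p[(p[:,2]>lo)&(p[:,2]<hi)]
            if len(q)>30:
                print(lo,len(q),q.mean(0).round(1),q[:,2].max(),cv2.minAreaRect(q[:,:2].astype(np.float32)))
E
```

```text
[ 492.38151138 -284.9030788   235.89851141] [-1.79999165e+02 -3.44399290e-03  8.98267688e+01] 6.55
tach 0.77 [254. 119.] 3606 [ 494.1 -213.8   49.5]
36 3579 [ 494.3 -215.1   48.4] 53.69295122092058 ((494.6062927246094, -219.08746337890625), (33.84334945678711, 141.0099639892578), 3.1405203342437744)
48 2329 [ 494.4 -215.8   50.5] 53.69295122092058 ((494.9376220703125, -219.15093994140625), (24.743741989135742, 141.0344696044922), 2.565643787384033)
rest 0.73 [268. 117.] 3220 [ 510.3 -211.9    7.9]
3 2414 [ 494.6 -213.5    7.7] 13.416160360342019 ((494.6086120605469, -217.53402709960938), (70.11779022216797, 149.7127685546875), 2.955439805984497)
36 43 [ 493.7 -222.5   39. ] 42.034204180118365 ((494.3892517089844, -216.86326599121094), (33.71165466308594, 131.30946350097656), 3.105675220489502)
rest 0.35 [251. 116.] 3549 [ 494.2 -212.7   49.6]
36 3540 [ 494.5 -215.    48.5] 53.69295122092058 ((494.6127014160156, -219.27813720703125), (33.69078063964844, 140.3570098876953), 3.1271986961364746)
48 2326 [ 494.4 -215.9   50.5] 53.69295122092058 ((494.94573974609375, -219.33299255371094), (24.743741989135742, 140.1812286376953), 2.565643787384033)
tach_lens 0.78 [253. 118.] 3645 [ 494.1 -212.7   49.4]
36 3600 [ 494.4 -215.3   48.3] 53.69295122092058 ((494.6033935546875, -219.0819854736328), (33.91064453125, 141.00765991210938), 3.1818995475769043)
48 2331 [ 494.4 -215.9   50.5] 53.69295122092058 ((494.9376220703125, -219.15093994140625), (24.743741989135742, 141.0344696044922), 2.565643787384033)
```

View pics/w2.png

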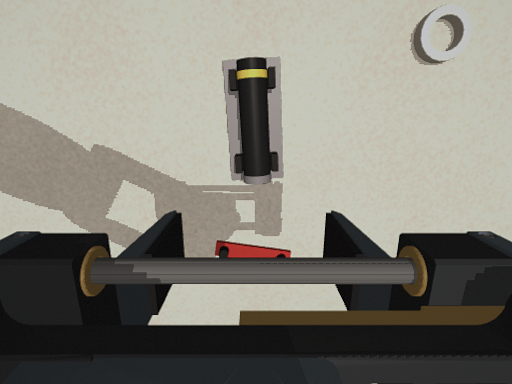

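The wrist view shows the tachometer at (253,118) with its yellow ring at the far end (252,73), towards +y. The fit gives its centre at (494.6, -219) and its axis at 93°.

```bash
python3 -c "
from h import *
plan([494.6,-218.8,100],93,10)"
```

```text
shift [ 6.61  0.37 13.59] turn [-0.     -0.     -0.0055] rows 10
```

Emit:
servo_tool(
  steps=[
    [0,[6.6,0.4,13.6],[0,0,-0.0055]],
    [0,[6.6,0.4,13.6],[0,0,-0.0055]],
    [0,[6.6,0.4,13.6],[0,0,-0.0055]],
    [0,[6.6,0.4,13.6],[0,0,-0.0055]],
    [0,[6.6,0.4,13.6],[0,0,-0.0055]],
    [0,[6.6,0.4,13.6],[0,0,-0.0055]],
    [0,[6.6,0.4,13.6],[0,0,-0.0055]],
    [0,[6.6,0.4,13.6],[0,0,-0.0055]],
    [0,[6.6,0.4,13.6],[0,0,-0.0055]],
    [0,[6.6,0.4,13.6],[0,0,-0.0055]],
  ],
)

```text
time_s: 7.75
ee_pos: [495.1, -218.6, 99.5]
ee_rot: [180.0, 0.0, 93.0]
force: [0.5, 0.5, 0.2]
gripper_width: 91.2
gripper_force: 0.0
```

Emit:
servo_tool(
  steps=[
    [0,[0,0,8],[0,0,0]],
    [0,[0,0,8],[0,0,0]],
    [0,[0,0,8],[0,0,0]],
    [0,[0,0,8],[0,0,0]],
    [0,[0,0,8],[0,0,0]],
    [0,[0,0,8],[0,0,0]],
    [0,[0,0,8],[0,0,0]],
    [0,[0,0,6],[0,0,0]],
    [0,[0,0,0],[0,0,0]],
    [0,[0,0,0],[0,0,0]],
  ],
)

```text
time_s: 8.75
ee_pos: [495.0, -218.8, 37.9]
ee_rot: [-180.0, -0.0, 93.0]
force: [0.3, -0.7, 1.3]
gripper_width: 91.1
gripper_force: 0.0
```

Emit:
servo_tool(
  steps=[
    [255,[0,0,0],[0,0,0]],
    [255,[0,0,0],[0,0,0]],
    [255,[0,0,0],[0,0,0]],
    [255,[0,0,0],[0,0,0]],
    [255,[0,0,0],[0,0,0]],
    [255,[0,0,0],[0,0,0]],
    [255,[0,0,0],[0,0,0]],
    [255,[0,0,0],[0,0,0]],
    [255,[0,0,0],[0,0,0]],
    [255,[0,0,0],[0,0,0]],
  ],
  squeeze=30,
)

```text
time_s: 9.75
ee_pos: [494.9, -218.8, 37.9]
ee_rot: [-180.0, -0.0, 93.0]
force: [-0.9, 0.3, 0.6]
gripper_width: 33.4
gripper_force: 30.0
```

Gripped. Lifting straight up.

Emit:
servo_tool(
  steps=[
    [255,[0,0,-5],[0,0,0]],
    [255,[0,0,-8],[0,0,0]],
    [255,[0,0,-12],[0,0,0]],
    [255,[0,0,-15],[0,0,0]],
    [255,[0,0,-15],[0,0,0]],
    [255,[0,0,-15],[0,0,0]],
    [255,[0,0,-15],[0,0,0]],
    [255,[0,0,-15],[0,0,0]],
    [255,[0,0,-12],[0,0,0]],
    [255,[0,0,-8],[0,0,0]],
  ],
)

```text
time_s: 10.75
ee_pos: [495.3, -219.0, 159.5]
ee_rot: [179.9, 0.0, 93.0]
force: [-0.3, -0.7, -1.8]
gripper_width: 33.6
gripper_force: 30.0
```

```bash
python3 - <<'E'
from h import *
s=state();print(s['ee_pos'],s['ee_rot'],s['time_s'],s['gripper_width'],s['force'])
plan([531.6,134.9,158],82.75,20)
f=grab('wrist');P=cloud(f);save(f,'w3.png')
for d in outline_of(f,'tach')[:1]:
    m=d['pixels']&(f['z_map']>0);p=P[m];print(d['confidence'],m.sum(),np.percentile(p,[2,50,98],axis=0).round(1))
    q=p[p[:,2]>135];print(cv2.minAreaRect(q[:,:2].astype(np.float32)))
E
```

```text
[ 495.2758344  -218.96413813  159.5497665 ] [1.79899174e+02 4.58377596e-02 9.29769348e+01] 10.75 33.619393100812 [-0.32486858 -0.67617313 -1.82136265]
shift [17.77  1.24  0.07] turn [0.0001 0.     0.0089] rows 20
0.72 9486 [[ 478.3 -246.7  161.4]
 [ 494.2 -184.7  171.4]
 [ 510.6 -149.2  174.1]]
((495.10205078125, -202.308837890625), (34.34267044067383, 108.6722640991211), 3.2000999450683594)
```

View pics/w3.png

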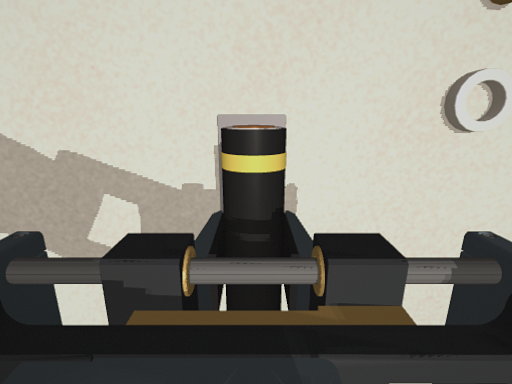

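It is held level with the lens end (yellow ring at (253,162)) pointing forward. I'm carrying it over to the stand.

Emit:
servo_tool(
  steps=[
    [255,[8,0.6,0],[0,0,0.0089]],
    [255,[18.3,1.3,0],[0,0,0.0089]],
    [255,[18.3,1.3,0],[0,0,0.0089]],
    [255,[18.3,1.3,0],[0,0,0.0089]],
    [255,[18.3,1.3,0],[0,0,0.0089]],
    [255,[18.3,1.3,0],[0,0,0.0089]],
    [255,[18.3,1.3,0],[0,0,0.0089]],
    [255,[18.3,1.3,0],[0,0,0.0089]],
    [255,[18.3,1.3,0],[0,0,0.0089]],
    [255,[18.3,1.3,0],[0,0,0.0089]],
  ],
)

```text
time_s: 11.85
ee_pos: [504.8, -44.7, 157.0]
ee_rot: [-179.9, -0.0, 87.8]
force: [0.5, 0.3, -1.7]
gripper_width: 33.5
gripper_force: 30.0
```

Emit:
servo_tool(
  steps=[
    [255,[18.3,1.3,0],[0,0,0.0089]],
    [255,[18.3,1.3,0],[0,0,0.0089]],
    [255,[18.3,1.3,0],[0,0,0.0089]],
    [255,[18.3,1.3,0],[0,0,0.0089]],
    [255,[18.3,1.3,0],[0,0,0.0089]],
    [255,[18.3,1.3,0],[0,0,0.0089]],
    [255,[18.3,1.3,0],[0,0,0.0089]],
    [255,[18.3,1.3,0],[0,0,0.0089]],
    [255,[18.3,1.3,0],[0,0,0.0089]],
    [255,[8,0.6,0],[0,0,0.0089]],
  ],
)

```text
time_s: 12.85
ee_pos: [530.1, 126.8, 157.0]
ee_rot: [-179.9, 0.0, 82.8]
force: [0.0, -0.5, -1.0]
gripper_width: 33.5
gripper_force: 30.0
```

Emit:
servo_tool(
  steps=[
    [255,[0,0,0],[0,0,0]],
    [255,[0,0,0],[0,0,0]],
    [255,[0,0,0],[0,0,0]],
    [255,[0,0,0],[0,0,0]],
    [255,[0,0,0],[0,0,0]],
    [255,[0,0,0],[0,0,0]],
    [255,[0,0,0],[0,0,0]],
    [255,[0,0,0],[0,0,0]],
    [255,[0,0,0],[0,0,0]],
    [255,[0,0,0],[0,0,0]],
  ],
)

```text
time_s: 13.85
ee_pos: [530.7, 125.2, 158.0]
ee_rot: [180.0, -0.0, 82.8]
force: [0.9, -0.3, -2.4]
gripper_width: 33.3
gripper_force: 30.0
```

```bash
python3 - <<'E'
from h import *
s=state();print(s['ee_pos'],s['ee_rot'],s['time_s'],s['gripper_width'],s['force'])
plan([531.6,134.9,158],82.75,1)
f=grab('wrist');P=cloud(f);save(f,'w4.png')
ax=np.radians(82.75);u=np.array([np.cos(ax),np.sin(ax)]);n=np.array([u[1],-u[0]]);c=np.array([531.6,134.9])
for d in outline_of(f,'tach')[:1]:
    m=d['pixels']&(f['z_map']>0);p=P[m];a=(p[:,:2]-c)@u;b=(p[:,:2]-c)@n
    k=(abs(b)<17)&(p[:,2]>150)
    print('a range',a[k].min(),a[k].max())
    for lo in range(0,70,10):
        kk=k&(a>lo)&(a<lo+10)
        if kk.sum()>30: print(lo,np.percentile(p[kk,2],90).round(1),np.percentile(b[kk],[1,99]).round(1))
# far saddle
q=P.reshape(-1,3);a=(q[:,:2]-c)@u;b=(q[:,:2]-c)@n
k=(a>20)&(a<60)&(abs(b)<40)&(q[:,2]>62)&(q[:,2]<95);print(k.sum(), a[k].min(),a[k].max(),b[k].min(),b[k].max(),q[k][:,2].max())
k=(abs(a)<300)&(abs(b)<60)&(q[:,2]>7)&(q[:,2]<16);print('base',k.sum(),cv2.minAreaRect(q[k][:,:2].astype(np.float32)),b[k&(a>60)].min(),b[k&(a>60)].max())
E
```

```text
[530.73785531 125.20621807 157.95006907] [ 1.79997634e+02 -3.80814031e-03  8.27841191e+01] 13.85 33.3126313709798 [ 0.89586012 -0.25990502 -2.41582764]
shift [ 9.73 -0.36 -0.05] turn [ 0.     -0.0001  0.0006] rows 1
a range -48.241976663951206 61.32852529199536
0 171.9 [-15.5  16.4]
10 171.8 [-15.1  16.6]
20 171.8 [-15.4  16.5]
30 171.8 [-15.2  16.7]
40 172.1 [-15.5  16.4]
50 171.9 [-15.3  16.6]
60 170.0 [-13.8  15.4]
63 29.767284003086537 45.86442258001409 -27.00907460236758 26.820547996106146 83.10571606268809
base 10298 ((539.7962036132812, 198.75234985351562), (204.47752380371094, 90.17792510986328), 82.8140640258789) -45.12390174220517 45.071879643256146
```

View pics/w4.png

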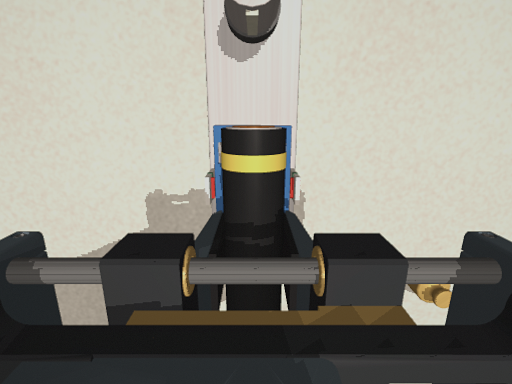

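It is level with its axis above the V (lens towards the drum at (252,15)). I'll correct by 9.7 mm along and -0.4 mm across, then descend to about 10 mm above the seat.

Emit:
servo_tool(
  steps=[
    [255,[3,-0.2,0],[0,0,0]],
    [255,[3,-0.2,4],[0,0,0]],
    [255,[2,0,8],[0,0,0]],
    [255,[1.7,0,10],[0,0,0]],
    [255,[0,0,10],[0,0,0]],
    [255,[0,0,10],[0,0,0]],
    [255,[0,0,9],[0,0,0]],
    [255,[0,0,6],[0,0,0]],
    [255,[0,0,3],[0,0,0]],
    [255,[0,0,0],[0,0,0]],
  ],
)

```text
time_s: 14.95
ee_pos: [531.4, 134.8, 97.5]
ee_rot: [-180.0, 0.0, 82.8]
force: [0.4, -0.5, -2.0]
gripper_width: 33.5
gripper_force: 30.0
```

Emit:
servo_tool(
  steps=[
    [255,[0,0,1],[0,0,0]],
    [255,[0,0,1],[0,0,0]],
    [255,[0,0,1],[0,0,0]],
    [255,[0,0,1],[0,0,0]],
    [255,[0,0,1],[0,0,0]],
    [255,[0,0,1],[0,0,0]],
    [255,[0,0,1],[0,0,0]],
    [255,[0,0,1],[0,0,0]],
    [255,[0,0,0],[0,0,0]],
    [255,[0,0,0],[0,0,0]],
  ],
)

```text
time_s: 15.95
ee_pos: [531.6, 134.9, 89.9]
ee_rot: [-180.0, -0.0, 82.8]
force: [0.0, -0.1, -2.3]
gripper_width: 33.7
gripper_force: 30.0
```

No contact yet. Lowering 5 mm slowly.

Emit:
servo_tool(
  steps=[
    [255,[0,0,0.5],[0,0,0]],
    [255,[0,0,0.5],[0,0,0]],
    [255,[0,0,0.5],[0,0,0]],
    [255,[0,0,0.5],[0,0,0]],
    [255,[0,0,0.5],[0,0,0]],
    [255,[0,0,0.5],[0,0,0]],
    [255,[0,0,1],[0,0,0]],
    [255,[0,0,1],[0,0,0]],
    [255,[0,0,0],[0,0,0]],
    [255,[0,0,0],[0,0,0]],
  ],
)

```text
time_s: 16.95
ee_pos: [531.5, 134.9, 85.2]
ee_rot: [-180.0, -0.0, 82.8]
force: [-2.2, 0.2, 2.8]
gripper_width: 33.9
gripper_force: 30.0
```

Emit:
servo_tool(
  steps=[
    [255,[0,-0.2,0.5],[0,0,0]],
    [255,[0,-0.2,0.5],[0,0,0]],
    [255,[0,0,0.5],[0,0,0]],
    [255,[0,0,0.5],[0,0,0]],
    [255,[0,0,0.5],[0,0,0]],
    [255,[0,0,0.5],[0,0,0]],
    [255,[0,0,0.5],[0,0,0]],
    [255,[0,0,0.5],[0,0,0]],
    [255,[0,0,0],[0,0,0]],
    [255,[0,0,0],[0,0,0]],
  ],
)

```text
time_s: 17.95
ee_pos: [531.2, 135.0, 81.3]
ee_rot: [180.0, -0.0, 82.8]
force: [-2.5, 0.5, 6.2]
gripper_width: 33.9
gripper_force: 30.0
```

```bash
python3 - <<'E'
from h import *
F=[];T=[]
import time
s=state();print(s['ee_pos'],s['ee_rot'],s['force'],s['torque'])
ims=[]
for n in("scene","side"):
    f=grab(n);s=state();print(s['force'],s['torque'])
    if n=="scene": c=(280,120,360,180)
    else: c=(200,115,280,175)
    ims.append(cv2.resize(f['color'][c[1]:c[3],c[0]:c[2]],None,fx=5,fy=5,interpolation=cv2.INTER_CUBIC))
cv2.imwrite('pics/s5.png',np.hstack(ims)[:,:,::-1])
f=grab('wrist');P=cloud(f);save(f,'w5.png')
s=state();print(s['force'],s['torque'])
ax=np.radians(82.75);u=np.array([np.cos(ax),np.sin(ax)]);n=np.array([u[1],-u[0]]);c=np.array([531.6,134.9])
q=P.reshape(-1,3);a=(q[:,:2]-c)@u;b=(q[:,:2]-c)@n
for lo in range(10,75,10):
    k=(a>lo)&(a<lo+10)&(abs(b)<18)&(q[:,2]>85)&(q[:,2]<115)
    if k.sum()>30: print(lo,np.percentile(q[k,2],90).round(1),np.percentile(b[k],[1,99]).round(1))
k=(a>50)&(a<62)&(abs(b)>20)&(abs(b)<35)&(q[:,2]>30)&(q[:,2]<60);print('plate z',k.sum(),np.median(q[k,2]))
E
```

```text
[531.20003535 134.98261755  81.30193005] [ 1.79989467e+02 -1.38382075e-02  8.27796069e+01] [-2.48808611  0.47994479  6.19718976] [-0.15151675  0.46581825  0.01240276]
[-2.54528715  0.71143513  7.04448384] [-0.08192538  0.51933833  0.0138692 ]
[-2.83255012  0.53773835  7.5751571 ] [-0.13888579  0.49744562  0.00184813]
[-2.80969905 -0.22916935  6.5980707 ] [-0.13941737  0.47706569  0.02032401]
10 103.3 [-17.8  17.8]
20 95.2 [-15.1  15.3]
30 95.2 [-15.1  15. ]
40 95.2 [-15.2  15.1]
50 95.5 [-15.4  15.4]
60 95.2 [-15.2  14.9]
70 92.4 [-11.9  11.3]
plate z 527 41.70577433959642
```

View pics/s5.png

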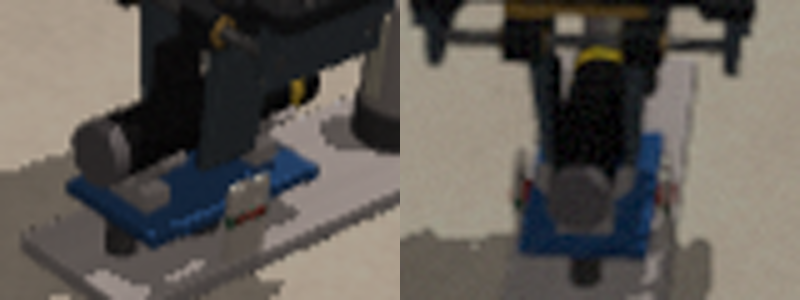

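View pics/w5.png

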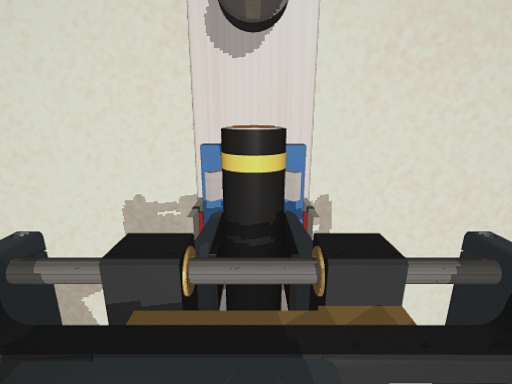

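The carriage is about 6 mm down: the plate went from z 47.7 to 41.7, and the red pointer in the left crop at (247,215) sits in the lower part of the white scale. The barrel is seated between the saddles in both views, but a 2.7 N side force remains. I'll ease it across and press 1 mm more.

Emit:
servo_tool(
  steps=[
    [255,[0,-0.1,0.2],[0,0,0]],
    [255,[0,-0.1,0.2],[0,0,0]],
    [255,[0,-0.1,0.2],[0,0,0]],
    [255,[0,-0.1,0.2],[0,0,0]],
    [255,[0,-0.1,0.2],[0,0,0]],
    [255,[0,-0.1,0],[0,0,0]],
    [255,[0,0,0],[0,0,0]],
    [255,[0,0,0],[0,0,0]],
    [255,[0,0,0],[0,0,0]],
    [255,[0,0,0],[0,0,0]],
  ],
)

```text
time_s: 19.1
ee_pos: [530.9, 135.1, 80.5]
ee_rot: [179.9, -0.0, 82.8]
force: [-2.5, -0.6, 7.0]
gripper_width: 33.4
gripper_force: 30.0
```

Emit:
servo_tool(
  steps=[
    [255,[0,-0.1,0],[0,0,0]],
    [255,[0,-0.1,0],[0,0,0]],
    [255,[0,-0.1,0],[0,0,0]],
    [255,[0,-0.1,0],[0,0,0]],
    [255,[0,-0.1,0],[0,0,0]],
    [255,[0,-0.1,0],[0,0,0]],
    [255,[0,0,0],[0,0,0]],
    [255,[0,0,0],[0,0,0]],
    [255,[0,0,0],[0,0,0]],
    [255,[0,0,0],[0,0,0]],
  ],
)

```text
time_s: 20.1
ee_pos: [530.9, 135.1, 80.7]
ee_rot: [179.9, -0.0, 82.8]
force: [-0.9, 0.3, 7.2]
gripper_width: 33.2
gripper_force: 30.0
```

```bash
cat > m.py <<'E'
from h import *
f=grab('wrist');P=cloud(f)
ax=np.radians(82.75);u=np.array([np.cos(ax),np.sin(ax)]);n=np.array([u[1],-u[0]]);c=np.array([531.6,134.9])
q=P.reshape(-1,3);a=(q[:,:2]-c)@u;b=(q[:,:2]-c)@n
for lo in range(20,70,10):
    k=(a>lo)&(a<lo+10)&(abs(b)<20)&(q[:,2]>83)&(q[:,2]<115)
    if k.sum()>30: print(lo,np.percentile(q[k,2],90).round(1),np.percentile(b[k],[1,99]).round(1))
k=(a>48)&(a<62)&(abs(b)>19)&(abs(b)<38)&(q[:,2]>28)&(q[:,2]<60);print('plate z',k.sum(),np.median(q[k,2]),b[k].min(),b[k].max())
k=(a>30)&(a<46)&(abs(b)>17.5)&(abs(b)<30)&(q[:,2]>55)&(q[:,2]<83);print('saddle b',k.sum(),b[k].min(),b[k].max(),np.median(q[k&(b<0),2]),np.median(q[k&(b>0),2]))
for i in range(3): grab('wrist');s=state();print(s['ee_pos'].round(2),s['force'].round(2),s['torque'].round(3))
E
python3 m.py
```

```text
20 94.6 [-15.7  15.6]
30 94.6 [-15.8  15.3]
40 94.6 [-15.6  15.4]
50 94.8 [-15.9  15.8]
60 94.6 [-15.7  15.4]
plate z 651 41.42952827435991 -35.07536767023998 34.72736218080924
saddle b 958 -27.197530250234514 26.619746084192556 74.42206935397549 74.51422566179001
[530.89 135.07  80.65] [-1.6  -1.39  7.51] [-0.247  0.291 -0.017]
[530.88 135.07  80.64] [-1.17 -0.74  7.02] [-0.241  0.301 -0.059]
[530.9  135.05  80.64] [-1.27 -1.03  7.17] [-0.235  0.305  0.007]
```

The last shift changed the side force (-2.6 to -1.3 N) but not the position, so both faces now bear. One small final balancing shift plus a touch more press.

Emit:
servo_tool(
  steps=[
    [255,[0,-0.1,0.2],[0,0,0]],
    [255,[0,-0.1,0.2],[0,0,0]],
    [255,[0,-0.1,0.2],[0,0,0]],
    [255,[0,-0.1,0],[0,0,0]],
    [255,[0,0,0],[0,0,0]],
    [255,[0,0,0],[0,0,0]],
    [255,[0,0,0],[0,0,0]],
    [255,[0,0,0],[0,0,0]],
    [255,[0,0,0],[0,0,0]],
    [255,[0,0,0],[0,0,0]],
  ],
)

```text
time_s: 21.3
ee_pos: [530.9, 135.1, 80.2]
ee_rot: [179.8, -0.0, 82.8]
force: [0.0, -1.3, 8.1]
gripper_width: 33.3
gripper_force: 30.0
```

```bash
python3 m.py
```

```text
20 94.1 [-15.6  14.9]
30 94.2 [-15.8  15.3]
40 94.1 [-15.6  15.2]
50 94.4 [-15.9  15.2]
60 94.1 [-15.6  15. ]
plate z 645 41.030819628786986 -35.13623238361243 34.771380386705125
saddle b 955 -27.202357007157524 26.804059690480365 73.917477282974 74.0562391622995
[530.87 135.07  80.19] [-0.69 -0.81  6.88] [-0.306  0.19  -0.036]
[530.86 135.07  80.19] [-0.62 -0.78  7.5 ] [-0.355  0.173 -0.038]
[530.87 135.07  80.22] [-0.78 -1.08  7.33] [-0.295  0.193  0.009]
```

The side force is balanced, the carriage is about 6.7 mm down, and the barrel is level and centred on the saddles. Handing in.

```bash
python3 -c "
from h import *
print(ticket.job_done())"
```

```text
the job is handed in; nothing more can be done
None
```

I handed the job in with the tachometer held pressed in the V-mount, lens towards the drum, both faces bearing and the carriage about 6.7 mm down (measured from the wrist camera); the hand-in returned no verdict.

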